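Dock the bottle block in the bench chiller

ROBOT

A 6-joint arm with a two-finger parallel gripper is mounted at the origin on a cart in front of the work surface, level with it; the furniture and walls round the work are solid. World frame = base frame: x ahead of the robot, y to its left, z up, the work surface at z = 0. Lengths are in mm, angles in rad, forces in N, time in s.
With the tool pointing down it reaches from about 275 to 850 mm from the base axis. Payload 19 kg.
Tool frame: the origin (TCP) lies on the centre line of the jaws, within the pads' length; the fingertips stand 19 mm ahead of it and the grasp point (between the pads) is the TCP (r.tip_reach is the distance from the TCP to the fingertips, in mm); z points along the fingers, y is the direction in which the jaws open and shut (so a half turn about z gives the same grasp; the last joint's range is limited). The gripper opens to 85 mm and grips with 20 to 120 N. Pads are 22 mm wide; open, the fingers measure 114 mm over their backs; the gripper's body (76 mm by 85 mm) begins 54 mm behind the grasp point. The pads swing forward as they close: fully open they stand 13 mm farther back than shut.
Start: joints at [1.124, 0.15, 1.437, -0, 1.554, -0.134], TCP at [176.946, 547.067, 250.267] pointing down, gripper open.
Joint ranges: [-2.8, 2.8], [-0.68, 2.1], [0.12, 2.68], [-1.39, 4.53], [0.16, 2.79], [-2.81, 2.81]. Speed limits (rad/s): [1.89, 1.89, 2.22, 3.01, 3.01, 3.01].

INTERFACE

Orientations are given as a unit quaternion [w, x, y, z].
In Python, from cell import r gives the robot as it stands. The module is installed in compiled form; this text tells all that it offers.
- The arm moves only by the shell command python3 -m handwheel 'ROWS' [OPENING]. ROWS is text: rows parted by semicolons, each of 6 numbers parted by spaces: the shift along the tool's x, y, z in cm, then the turn, a rotation vector about the tool's x, y, z in degrees. A call has 1 to 8 rows; each row shifts and turns the pose as measured when the row begins, along the tool's axes as they then stand; what a row does not reach is not made up. A row lasts 1/10 s, in which the tool goes at most 50 mm and 8.59 degrees, less where a joint would pass 70% of its speed; a pose out of reach is approached as far as the arm can. A call is refused whole if a number of a shift passes 5 or a number of a turn 8.59, either way. A call with a gripper value outside its range is refused whole. OPENING is the opening, from 0 (shut) to 1 (fully open), set as the call begins (- or left out, the last holds). The fingers move at their own pace and stop on an object; the grip force is fixed at half the most. Time passes only in rows, so rows that do not move let the fingers close. It gives the time, the measured TCP pose, the force and the opening at its end, in the units of the state.
- r.read_state(): the state, without advancing time (a new reading comes with each control period).
- r.camera(name): name is "scene" or "top" or "wrist"; returns a dict with "color" (480x640x3 uint8, red, green, blue), "K" (3x3 intrinsics, pixels), "k1" (the pictures are not rectified: a ray, as slopes to the right and down, at radius r is drawn at 1 + k1 r^2 times it, then the intrinsics apply), "R" (3x3) and "t" (3): a world point X has camera coordinates R X + t. Camera axes: x right, y down, z forward; pixel columns grow to the right and rows downward; lengths in mm; the calibration is good to about 2 mm. A picture is of the moment at which its call begins. There is no depth.
- r.hand_in(): hands the job in, once; it reports no verdict.
Trained networks look in a picture, given as the dict that the camera call returned (one of the last four; its "shot" number tells which), for a name from the list of things; names that differ only in an ending like _2 or _b are one class to them, and where a whole thing is asked for, a point or a joint stands for the part that bears it (a point fixed in the world has none). Each returns a list of dicts, best first, with "confidence" (0 to 1); they miss things now and then, are a little off and sometimes report something else, mostly with a low value. They report only what shows in the picture. A call takes as long as a camera call.
- r.outline_of(label, picture): "mask" (480x640 bool, what is visible of it).
- r.place_of(label, picture): "point" ([x, y, z] in mm, in the coordinates of the camera as it stood for that picture, good to about 4 mm: a listed point, or the origin of a listed thing).
The state is a dict: "clock": time; "joint_pos": joint angles; "qvel": joint speeds; "tau": joint torques, N m; "tcp_pos": TCP position; "eef_rot": TCP orientation; "contact_force": force on the tool from outside, world axes, zero at the start; "moment": the same for the moment, N m; "gripper_width": finger opening in mm.
Only numpy, scipy, OpenCV 4.12 (cv2) and the standard library are available. Lean on these libraries where they do the work, as an engineer would, in place of code of your own. Each camera call takes 0.05 s, during which the arm holds its last target.

TASK

Dock the blue aluminium block with the dropper bottles in the small white bench chiller: nudge it sideways into line with the lane between the two guide rails, then push it along the worktop until its front is flush against the cold plate at the end of the lane. Then swing the red-knobbed latch arm fully shut across the lane's mouth behind the block. Push gently with the outside of the fingers only: do not grip or lift the block or its bottles, keep the bottles upright in it, and leave the other things on the bench where they are.

Things in the scene. Friction and masses are not known exactly. Their poses are not given: they have to be found in the camera images.
- block: loose blue-anodised aluminium bottle block on a black base, 110 (its x) x 74 (its y) x 30 mm high, about 0.5 kg; origin at the centre of its underside; +x points out of its front end, a white label strip marks the rear. Its sides are flat and upright. Bottles stand in its pockets up to 74 mm above the worktop, from 27 mm ahead of the rear face and 6 mm in from the long sides
- block_rear (a point): middle of the block's flat rear face, 15 mm above the worktop, 55 mm behind the block's origin. At the start the block stands outside the lane, 150 to 180 mm short of home, 20 to 50 mm to the latch side (chiller's +y) of the lane's middle line, turned up to 0.3 rad from the lane's direction
- chiller: fixed white bench chiller, 122 mm wide, 112 mm high, with a bottomless lane before it: the block stays on the worktop. Origin on the worktop where the block's origin is when docked; +x runs along the lane to the cold plate, +y to the latch side, nearer the robot. Guide rails 22 mm high leave a lane 78 mm wide from x = -36 mm to the plate and flare out to about 100 mm at x = -67 mm
- cold_plate (a point): middle of the cold plate's upright face, the end stop of the lane, 55 mm ahead of the chiller's origin, 19 mm above the worktop. The docked block's rear end stands 19 mm out of the straight rails
- latch (a joint): hinge of the latch arm at the lane's mouth: 0 = shut (arm lies across the mouth, pointing to the chiller's -y, 2.5 mm behind the docked block), 1.57 = it points out of the mouth (chiller's -x), 3.14 = it points sideways, away from the lane (+y); limits 0 and 3.1. Starts open, between 2.6 and 3.0, turns about a vertical axis with light friction (0.03 N m), stays where left
- latch_hinge (a point): point on the latch's vertical hinge axis, 21 mm above the worktop, at x = -62.5, y = +56 mm in the chiller's frame. The steel arm is a straight bar 10 mm thick, from 13 to 29 mm above the worktop; the hinge barrel has 8.5 mm radius and rises to 34 mm
- latch_knob (a point): middle of the upright red knob (15 mm diameter, from 11 to 33 mm above the worktop) at the free end of the latch arm, 58 mm from the hinge axis, 21 mm above the worktop
- bottle_red: white dropper bottle with a red cap, 27 mm diameter, 66 mm tall, origin at the centre of its underside; loose in one of the block's pockets, its cap top 74 mm above the worktop
- bottle_blue: white dropper bottle with a blue cap, 27 mm diameter, 66 mm tall, origin at the centre of its underside; loose in one of the block's pockets, its cap top 74 mm above the worktop
- bottle_blue2: white dropper bottle with a blue cap, 27 mm diameter, 66 mm tall, origin at the centre of its underside; loose in one of the block's pockets, its cap top 74 mm above the worktop
- timer: bystander: white bench timer lying on its back, 60 x 66 x 19 mm, origin under its centre
- marker_red: bystander: red-capped white marker lying down, 132 mm long, 15 mm thick, origin under its centre
- tweezers: bystander: steel tweezers lying flat, 118 x 15 x 9 mm, origin under their centre
- wash_bottle: bystander: white bottle with a green cap, 54 mm diameter, 118 mm tall, origin under its centre
- tube_lying_0: bystander: capped blood tube lying down, 99 mm long, 16 mm thick, origin under its centre
- pen_blue: bystander: blue pen lying down, 143 mm long, 11 mm thick, origin under its centre
- plate_2_2: bystander: flat white test plate strip, 135 x 52 x 5 mm, origin under its centre

How it is judged:
By the outcome, as a careful person would: the job done as asked, in the order asked, and still so for the second after the job is handed in, with the robot touching nothing.
It also fails if it takes over 72 s, if anything falls off the work surface, if the arm or the gripper's body presses on something with over 40 N, if the wrist force passes 120 N, or if a joint passes its speed limit or range.

## Working session

There is one attempt and no reset: what is moved stays moved. The work goes in short steps, Python scripts to look and compute and a shell command to move; the robot and the scene stay as the last step left them, time stands still between calls to the robot, and variables do not carry over. Pictures are saved under pics/ and viewed, and the job is handed in when it is done.

```bash
mkdir -p pics
cat > h.py <<'E'
import numpy as np, cv2
from cell import r
def save(p,n): cv2.imwrite('pics/'+n,p["color"][:,:,::-1])
def world(p,c): return np.array(p["R"]).T@(np.array(c)-np.array(p["t"]))
def proj(p,X):
    c=np.array(p["R"])@np.array(X,float)+np.array(p["t"]); s=c[:2]/c[2]; s=s*(1+p["k1"]*(s@s)); K=np.array(p["K"]); return K[:2,:2]@s+K[:2,2]
def unproj(p,uv,z):
    K=np.array(p["K"]); s=np.linalg.solve(K[:2,:2],np.array(uv,float)-K[:2,2]); q=s.copy()
    for _ in range(30): q=s/(1+p["k1"]*(q@q))
    R=np.array(p["R"]);C=-R.T@np.array(p["t"]); d=R.T@np.array([q[0],q[1],1]); return C+d*(z-C[2])/d[2]
E
python3 - <<'E'
from h import *
np.set_printoptions(precision=1,suppress=True)
s=r.read_state();print({k:np.round(v,3) for k,v in s.items()})
for n in("top","scene"):
    p=r.camera(n);save(p,n+"0.png");print(n,p["K"],p["k1"],-np.array(p["R"]).T@p["t"])
    for l in["block","block_rear","chiller","cold_plate","latch_hinge","latch_knob","bottle_red","bottle_blue","timer","marker_red","tweezers","wash_bottle","tube_lying_0","pen_blue","plate_2_2"]:
        print(l,[(world(p,d["point"]),round(d["confidence"],2)) for d in r.place_of(l,p)[:3]])
E
```

```text
{'clock': np.float64(0.0), 'joint_pos': array([ 1.1,  0.2,  1.4, -0. ,  1.6, -0.1]), 'qvel': array([-0.,  0.,  0., -0.,  0.,  0.]), 'tau': array([ -0. , -71.3, -57.1,  -0. ,   0. ,  -0. ]), 'tcp_pos': array([176.9, 546.9, 249.7]), 'eef_rot': array([-0. ,  0.2,  1. , -0. ]), 'contact_force': array([0.1, 0.2, 0.2]), 'moment': array([ 0., -0.,  0.]), 'gripper_width': np.float64(85.637)}
top [[494.6   0.  312.3]
 [  0.  494.6 241.9]
 [  0.    0.    1. ]] 0.024694053428641963 [ 288.9  108.3 1282.9]
block [(array([489.5, 190.6,  -1.5]), 0.68), (array([507.9, 296.2,  18.2]), 0.17)]
block_rear [(array([459.4, 142.4,  11.9]), 0.7), (array([514. , 203.1,   8.8]), 0.68)]
chiller [(array([594.6, 310.5,   0.2]), 0.72)]
cold_plate [(array([621. , 361.3,  16. ]), 0.68)]
latch_hinge [(array([508.9, 295.1,  21.1]), 0.6)]
latch_knob [(array([455.8, 305.7,  22.9]), 0.6)]
bottle_red [(array([513.4, 204.2,   6.6]), 0.6), (array([ 601.4, -158.3,    2.3]), 0.5), (array([455.6, 301.8,  22.9]), 0.22)]
bottle_blue [(array([498.7, 170. ,   5.8]), 0.69), (array([458.6, 144.1,  13.5]), 0.59), (array([466.6, 194.
[... 750 characters left out ...]
y([626.2, 362.1,  20.1]), 0.74)]
latch_hinge [(array([514.1, 291.6,  23.1]), 0.57)]
latch_knob [(array([453.6, 309.3,  20.9]), 0.66)]
bottle_red [(array([522.1, 202.3,   7.3]), 0.64), (array([669.3, 210.3,   5.2]), 0.31)]
bottle_blue [(array([470.2, 193.3,  12.7]), 0.75), (array([498.7, 172.2,   7.6]), 0.61)]
timer [(array([453.8, -82.8,  -3.8]), 0.61)]
marker_red [(array([ 708.1, -159.9,    1.4]), 0.52)]
tweezers [(array([513.7, 291.2,  22. ]), 0.71), (array([497.7, 171.6,   8.8]), 0.58)]
wash_bottle [(array([287.5, 326.9,  -0.3]), 0.65)]
tube_lying_0 [(array([666.7, 208.4,   4.5]), 0.67)]
pen_blue [(array([ 601.5, -158.8,    5.7]), 0.53)]
plate_2_2 [(array([ 571.9, -257.5,    1.1]), 0.95)]
```

Run:
```python
import cv2
a=cv2.imread('pics/top0.png');b=a[110:270,330:500];cv2.imwrite('pics/top0c.png',cv2.resize(b,None,fx=3.7,fy=3.7,interpolation=cv2.INTER_CUBIC))
```

```text
(no output)
```

View pics/top0.png

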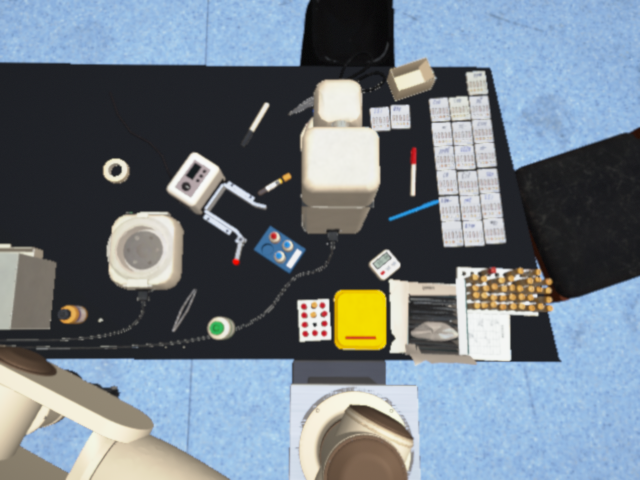

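View pics/scene0.png

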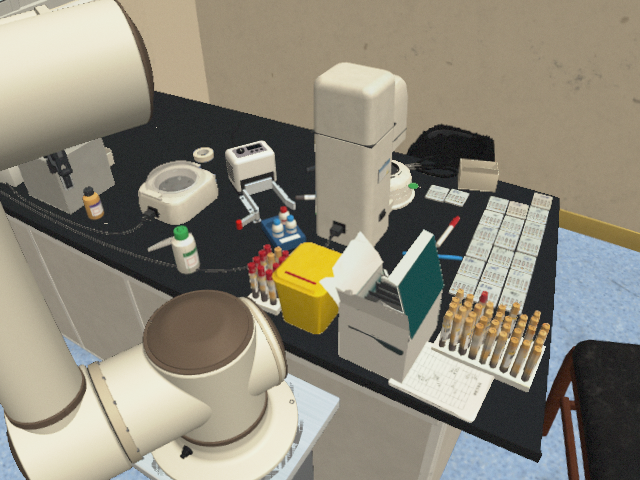

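Run:
```python
import cv2
a=cv2.imread('pics/top0.png');b=a[140:285,155:350];cv2.imwrite('pics/top0d.png',cv2.resize(b,None,fx=4,fy=4,interpolation=cv2.INTER_CUBIC))
a=cv2.imread('pics/scene0.png');b=a[130:290,210:410];cv2.imwrite('pics/scene0d.png',cv2.resize(b,None,fx=3.7,fy=3.7,interpolation=cv2.INTER_CUBIC))
```

```text
(no output)
```

View pics/top0d.png

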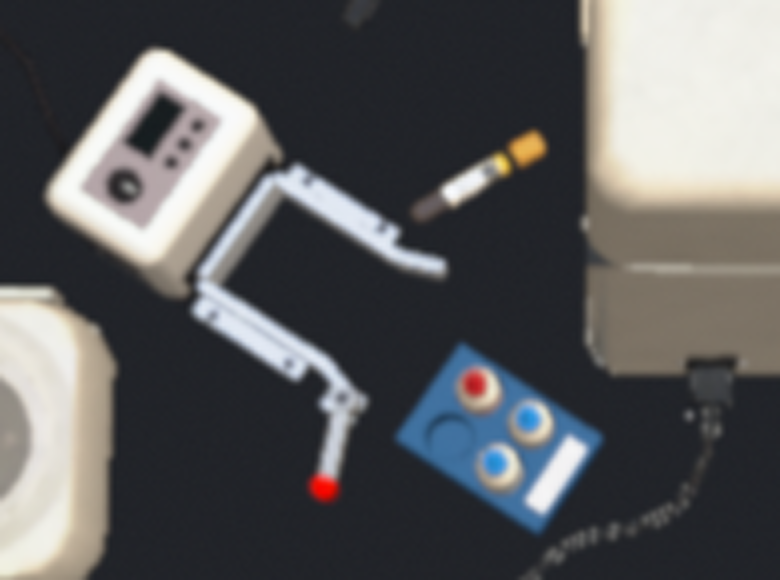

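View pics/scene0d.png

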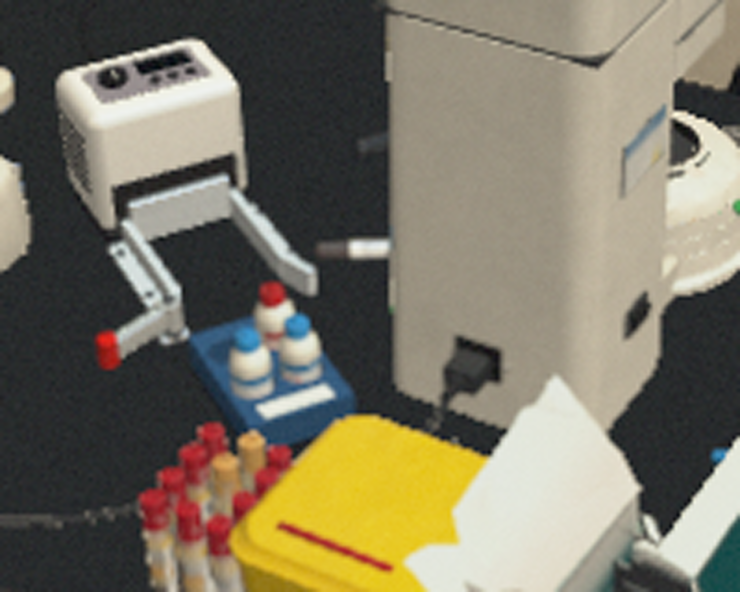

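Run:
```python
from h import *
np.set_printoptions(precision=1,suppress=True)
T=r.camera("top");S=r.camera("scene")
print(T["R"])
t=lambda x,y,z:unproj(T,(x/4+155-.4,y/4+140-.4),z)[:2]
s=lambda x,y,z:unproj(S,(x/3.7+210-.4,y/3.7+130-.4),z)[:2]
print("device top z0",[t(*q,0) for q in[(592,355),(610,373),(766,374)]])
print("device top z=300 upper",[t(*q,300) for q in[(590,200),(600,245)]])
print("device scene",[s(*q,0) for q in[(397,388),(600,435)]])
print("block top30",[t(*q,30) for q in[(463,343),(397,437),(540,533),(602,438)]])
print("block scene",[s(*q,30) for q in[(190,340),(245,428),(355,393)]])
print("rails top z22 upper rail: inner start, inner bend",[t(*q,22) for q in[(278,178),(390,255),(443,272)]])
print("low rail",[t(*q,22) for q in[(203,278),(315,345),(345,378)]])
print("knob,hinge", t(323,487,33),t(343,398,34))
print("chiller top corners z112",[t(*q,112) for q in[(45,195),(155,47),(275,125),(165,270)]])
for P,n in((T,'T'),(S,'S')):
    for d in r.outline_of("block",P)[:1]:
        m=d["mask"].astype(np.uint8);print(n,d["confidence"],cv2.minAreaRect(cv2.findNonZero(m)))
    for d in r.outline_of("latch",P)[:2]: print(d["confidence"],d["mask"].sum(),np.argwhere(d["mask"]).mean(0))
```

```text
[[ 0.  -1.   0. ]
 [-1.  -0.  -0.2]
 [ 0.2 -0.  -1. ]]
device top z0 [array([548.8, 131.4]), array([536.7, 119.4]), array([536.8,  16.4])]
device top z=300 upper [array([569.2, 127.9]), array([545.4, 122.5])]
device scene [array([541.4, 124.1]), array([563.8, -18.6])]
block top30 [array([550. , 214.3]), array([488.2, 255.3]), array([427.1, 162.8]), array([488.5, 124. ])]
block scene [array([486.5, 254.6]), array([427.4, 169.3]), array([492.1, 126. ])]
rails top z22 upper rail: inner start, inner bend [array([661.8, 339.2]), array([610.2, 264. ]), array([599. , 229.1])]
low rail [array([593.8, 385.6]), array([549.6, 311.1]), array([528. , 290.9])]
knob,hinge [455.2 301.1] [512.6 290.1]
chiller top corners z112 [array([623.2, 464.1]), array([718.4, 401.6]), array([668.9, 325.7]), array([576.8, 389. ])]
T 0.78 ((279.8461608886719, 249.23074340820312), (43.26660919189453, 29.39910888671875), 33.690067291259766)
0.44 137 [249.8 238.6]
S 0.8 ((281.7000427246094, 235.10003662109375), (47.85185241699219, 28.174455642700195), 26.56505012512207)
0.52 206 [219.2 248.1]
```

```bash
cat >> h.py <<'E'
from scipy.spatial.transform import Rotation as Ro
CH=np.array([595.,313.]);TH=np.radians(57)
def setch(x,y,deg):
    global CH,TH; CH=np.array([x,y]);TH=np.radians(deg)
def c2w(p): c,s=np.cos(TH),np.sin(TH); return CH+np.array([[c,-s],[s,c]])@np.array(p,float)
def w2c(p): c,s=np.cos(TH),np.sin(TH); return np.array([[c,s],[-s,c]])@(np.array(p,float)[:2]-CH)
def tool():
    s=r.read_state();q=np.array(s["eef_rot"]);return np.array(s["tcp_pos"]),Ro.from_quat(np.r_[q[1:],q[0]])
def goal(xyz,xdeg,tilt=None):
    """tool-frame shift(cm) & turn(deg) to reach tcp xyz, tool down, tool x at world angle xdeg"""
    p,R=tool(); a=np.radians(xdeg); X=np.array([np.cos(a),np.sin(a),0]);Z=np.array([0,0,-1.]);G=Ro.from_matrix(np.c_[X,np.cross(Z,X),Z])
    if tilt is not None: G=Ro.from_rotvec(np.radians(tilt))*G
    print("tcp",p.round(1),"x-ang",np.degrees(np.arctan2(*R.as_matrix()[[1,0],0])).round(1),"z",R.as_matrix()[:,2].round(3),"shift cm",(R.inv().apply(np.array(xyz)-p)/10).round(2),"turn",np.degrees((R.inv()*G).as_rotvec()).round(1),"F",np.round(r.read_state()["contact_force"],1),"clk",round(float(r.read_state()["clock"]),2))
E
python3 - <<'E'
from h import *
for a in(57,-33,147,237):goal([428,230,200],a)
print(r.tip_reach, np.round(r.read_state()["joint_pos"],2))
E
```

```text
tcp [177.  547.1 250.3] x-ang 162.1 z [-0. -0. -1.] shift cm [-33.64 -22.44   5.03] turn [ -0.    0.  105.1] F [-0.2  0.1  0.4] clk 1.9
tcp [177.  547.1 250.3] x-ang 162.1 z [-0. -0. -1.] shift cm [-33.64 -22.44   5.03] turn [  -0.    -0.  -164.9] F [-0.2  0.1  0.4] clk 1.9
tcp [177.  547.1 250.3] x-ang 162.1 z [-0. -0. -1.] shift cm [-33.64 -22.44   5.03] turn [-0.   0.  15.1] F [-0.2  0.1  0.4] clk 1.9
tcp [177.  547.1 250.3] x-ang 162.1 z [-0. -0. -1.] shift cm [-33.64 -22.44   5.03] turn [ -0.   -0.  -74.9] F [-0.2  0.1  0.4] clk 1.9
19.0 [ 1.12  0.15  1.44 -0.    1.55 -0.13]
```

```bash
python3 -m handwheel '-4 -2.7 0 0 0 0;-4 -2.7 0 0 0 0;-4 -2.7 0 0 0 0;-4 -2.7 0 0 0 0;-4 -2.7 0 0 0 0;-4 -2.7 0 0 0 0;-4 -2.7 0 0 0 0;-4 -2.7 0 0 0 0' 0.6; python3 -m handwheel '0 0 0 0 0 7.5;0 0 0 0 0 7.5;0 0 0 0 0 0;0 0 0 0 0 0'
python3 - <<'E'
from h import *
goal([428,230,200],147)
p=r.camera("wrist");save(p,"w1.png");print(-np.array(p["R"]).T@p["t"])
E
```

```text
clock: 2.7
tcp_pos: [419.3, 236.4, 250.1]
eef_rot: [0.001, 0.151, 0.989, 0.001]
contact_force: [0.7, 0.9, 0.1]
gripper_width: 51.0
clock: 3.1
tcp_pos: [423.2, 230.3, 250.0]
eef_rot: [0.001, 0.283, 0.959, 0.0]
contact_force: [-0.9, -0.2, -0.1]
gripper_width: 51.2
tcp [423.2 230.3 250. ] x-ang 147.1 z [ 0.002  0.    -1.   ] shift cm [-0.41  0.23  5.01] turn [0.1 0.1 0.1] F [-0.9 -0.2 -0.1] clk 3.1
[360.72588465 270.34538249 374.19989626]
```

View pics/w1.png

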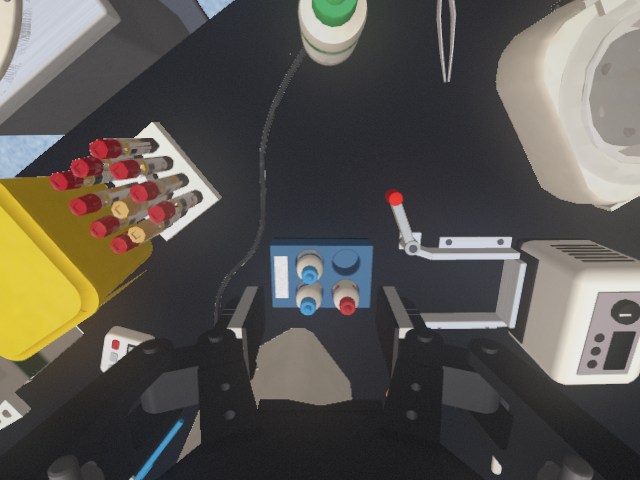

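Run:
```python
import cv2
a=cv2.imread('pics/w1.png');b=a[180:340,260:530];cv2.imwrite('pics/w1c.png',cv2.resize(b,None,fx=2.96,fy=2.96,interpolation=cv2.INTER_CUBIC))
```

```text
(no output)
```

View pics/w1c.png

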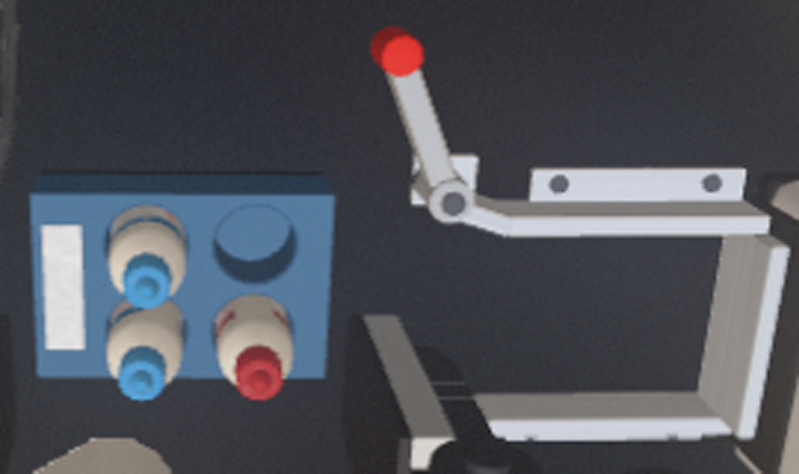

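Run:
```python
from h import *
np.set_printoptions(precision=1,suppress=True)
P=r.camera("wrist")
t=lambda x,y,z:unproj(P,(x/2.96+260-.33,y/2.96+180-.33),z)[:2]
b=[t(*q,30) for q in[(31,193),(335,195),(327,377),(38,376)]];print("block",b,np.mean(b,0));f=(b[1]+b[2]-b[0]-b[3])/2;print(np.hypot(*f),np.degrees(np.arctan2(f[1],f[0])))
u=[t(*q,22) for q in[(510,236),(768,234)]];l=[t(*q,22) for q in[(492,421),(728,420)]]
for e in(u,l):d=e[1]-e[0];print("rail",e,np.degrees(np.arctan2(d[1],d[0])))
pl=[t(*q,38) for q in[(770,245),(738,432)]];d=pl[0]-pl[1];print("plate",pl,np.degrees(np.arctan2(d[1],d[0]))-90)
print("hinge",t(454,203,34),"knob",t(403,54,33))
for l in["block","chiller","cold_plate","latch_hinge","latch_knob","block_rear"]:print(l,[(world(P,d["point"]),round(d["confidence"],2)) for d in r.place_of(l,P)[:1]])
```

```text
block [array([427.4, 164.4]), array([488.1, 256.3]), array([550.2, 216.5]), array([489.2, 123.6])] [488.7 190.2]
110.60983152814667 56.66607264098166
rail [array([541.1, 303.2]), array([594.3, 386.2])] 57.36560440280248
rail [array([607.8, 260.7]), array([660.2, 340.9])] 56.8840231664741
plate [array([588. , 379.8]), array([653.6, 338.9])] 58.00771460536521
hinge [512.6 290.9] knob [455.5 302.1]
block [(array([491.1, 189.1,   4. ]), 0.82)]
chiller []
cold_plate [(array([620.6, 355.8,  21.1]), 0.88)]
latch_hinge [(array([508.4, 290.2,  20.4]), 0.88)]
latch_knob [(array([455.7, 301.9,  24.3]), 0.81)]
block_rear [(array([457.2, 143.8,  19.4]), 0.87)]
```

```bash
sed -i 's/^CH=.*/CH=np.array([594.,312.]);TH=np.radians(57.2)/' h.py
python3 - <<'E'
from h import *
w=c2w((-159.4,95));print(w);goal([*w,28],147.2)
E
```

```text
[427.79788395 229.47596338]
tcp [423.1 230.5 250. ] x-ang 147.0 z [ 0.002  0.    -1.   ] shift cm [-0.42  0.14 22.2 ] turn [ 0.1  0.1 -0.2] F [-0.3  0.2  0.2] clk 3.5
```

```bash
python3 -m handwheel '-.1 0 4.5 0 0 0;-.1 0 4.5 0 0 0;-.1 0 4.5 0 0 0;-.1 .1 4.0 0 0 0;0 0 2.5 0 0 0;0 0 1 0 0 0;0 0 0.6 0 0 0;0 0 0 0 0 0'
python3 - <<'E'
from h import *
w=c2w((-159.4,95));goal([*w,28],147.2);print(w2c(tool()[0]))
p=r.camera("wrist");save(p,"w2.png")
E
```

```text
clock: 4.3
tcp_pos: [428.8, 230.5, 29.3]
eef_rot: [0.003, 0.282, 0.959, 0.002]
contact_force: [0.1, -0.0, 0.5]
gripper_width: 51.3
tcp [428.8 230.5  29.3] x-ang 147.2 z [ 0.008  0.002 -1.   ] shift cm [ 0.03 -0.14  0.13] turn [0.4 0.3 0. ] F [ 0.1 -0.   0.5] clk 4.3
[-157.96073137   94.69889839]
```

View pics/w2.png

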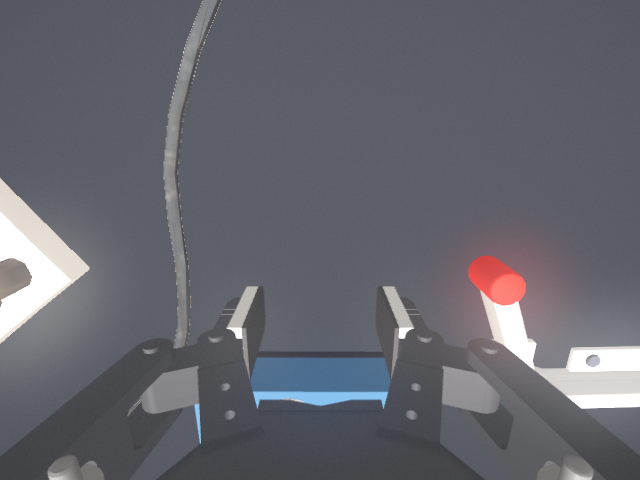

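```bash
python3 -m handwheel '-.6 0 0 0 0 0;-.6 0 0 0 0 0;-.4 0 0 0 0 0;-.3 0 0 0 0 0;-.3 0 0 0 0 0;-.3 0 0 0 0 0;-.3 0 0 0 0 0'
python3 - <<'E'
from h import *
goal([0,0,0],147.2);print(w2c(tool()[0]))
E
```

```text
clock: 5.05
tcp_pos: [456.2, 215.1, 34.0]
eef_rot: [0.006, 0.282, 0.959, 0.004]
contact_force: [-3.9, 3.3, 2.3]
gripper_width: 50.8
tcp [456.2 215.1  34. ] x-ang 147.2 z [ 0.013  0.005 -1.   ] shift cm [ 26.74 -42.81   2.69] turn [0.7 0.5 0. ] F [-3.9  3.3  2.3] clk 5.05
[-156.13446187   63.36027498]
```

```bash
python3 -m handwheel '-.3 0 .2 .3 .2 0;-.3 0 .2 .3 .2 0;-.3 0 .2 .1 .1 0;-.3 0 .1 0 0 0;0 0 0 0 0 0'
python3 - <<'E'
from h import *
np.set_printoptions(precision=1,suppress=True)
goal([0,0,0],147.2);print(w2c(tool()[0]))
p=r.camera("top");save(p,"t3.png")
for d in r.outline_of("block",p)[:1]:
  m=d["mask"];
for l in["block","block_rear"]:
  d=r.place_of(l,p)[0];w=world(p,d["point"]);print(l,w,w2c(w))
a=cv2.imread('pics/t3.png')[140:285,155:350];cv2.imwrite('pics/t3c.png',cv2.resize(a,None,fx=4,fy=4,interpolation=cv2.INTER_CUBIC))
E
```

```text
clock: 5.55
tcp_pos: [466.3, 208.9, 27.3]
eef_rot: [-0.002, 0.282, 0.959, -0.0]
contact_force: [0.6, 0.5, 0.0]
gripper_width: 51.5
tcp [466.3 208.9  27.3] x-ang 147.2 z [-0.  0. -1.] shift cm [ 27.9 -42.8   2.9] turn [-0.1 -0.2  0. ] F [0.6 0.5 0. ] clk 5.55
[-155.9   51.5]
block [473.5 135.   11.5] [-214.1    5.4]
block_rear [472.5 136.6  12. ] [-213.3    7. ]
```

View pics/t3c.png

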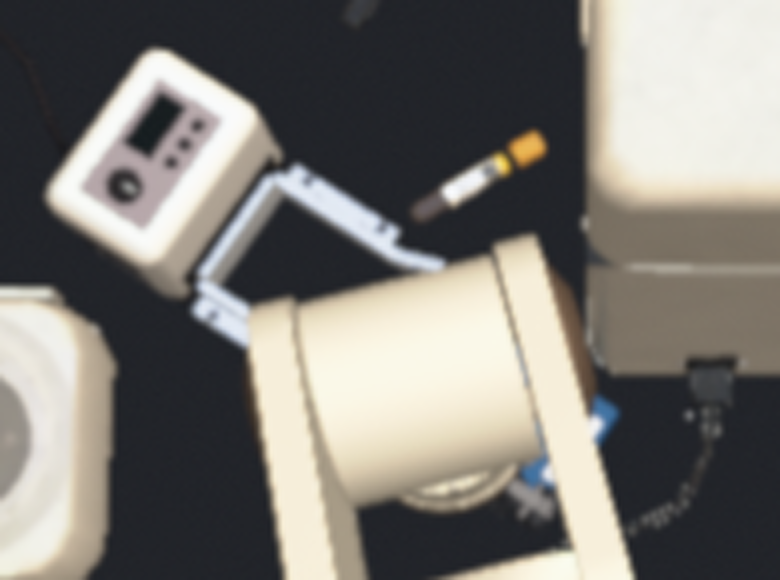

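Run:
```python
from h import *
np.set_printoptions(precision=1,suppress=True)
p=r.camera("top");S=r.camera("scene");save(S,"s3.png")
t=lambda x,y,z:unproj(p,(x/4+155-.4,y/4+140-.4),z)[:2]
for z in(200,250,300):print(z,[t(*q,z) for q in[(270,300),(400,265),(515,235),(595,380)]])
print("block rear corner",w2c(t(618,407,30)),"was",w2c(t(602,438,30)), "device sill",t(595,250,300))
print(np.round(r.read_state()["joint_pos"],2))
```

```text
200 [array([538.4, 308.5]), array([559.1, 236.3]), array([577. , 171.9]), array([494.1, 126. ])]
250 [array([526.9, 299.2]), array([546.6, 230.4]), array([563.7, 169. ]), array([484.6, 125.2])]
300 [array([515.3, 290. ]), array([534.1, 224.5]), array([550.4, 166.1]), array([475.1, 124.4])]
block rear corner [-212.7  -35.7] was [-215.2  -13.2] device sill [542.8 125. ]
[ 0.3  0.2  1.9  0.   1.1 -0.7]
```

View pics/s3.png

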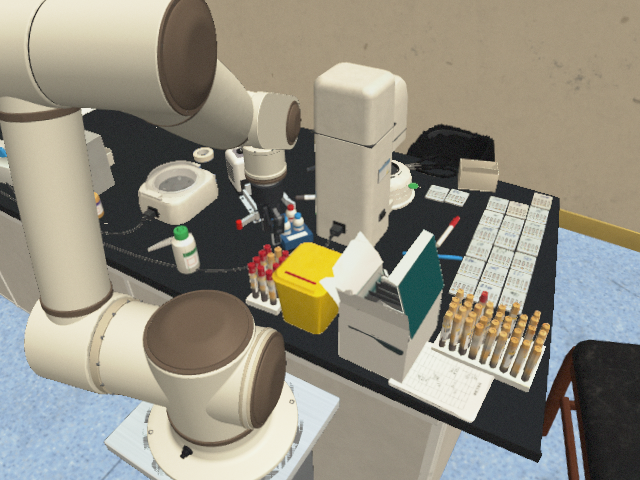

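```bash
python3 -m handwheel '.5 0 0 0 0 0;1.5 0 0 0 0 0;2 0 0 0 0 0;0 0 -4 0 0 0;0 0 -4 0 0 0;0 0 -4 0 0 0;0 0 0 0 0 0' 0.4
python3 - <<'E'
from h import *
w=c2w((-255,2));print(w)
goal([*w,120],57.2,-12*np.array([np.cos(TH),np.sin(TH),0]))
goal([*w,120],57.2)
E
```

```text
clock: 6.55
tcp_pos: [425.3, 233.8, 150.4]
eef_rot: [-0.003, 0.281, 0.96, -0.001]
contact_force: [-0.4, 0.6, -1.3]
gripper_width: 33.9
[454.18327317  98.73893253]
tcp [425.3 233.8 150.4] x-ang 147.3 z [-0.007 -0.    -1.   ] shift cm [-9.74 -9.8   3.03] turn [-9.9 -9.5 89.7] F [-0.4  0.6 -1.3] clk 6.55
tcp [425.3 233.8 150.4] x-ang 147.3 z [-0.007 -0.    -1.   ] shift cm [-9.74 -9.8   3.03] turn [-0.4 -0.1 90.1] F [-0.4  0.6 -1.3] clk 6.55
```

```bash
python3 -m handwheel '0 0 0 0 0 8.5;0 0 0 0 0 8.5;0 0 0 0 0 8.5;0 0 0 0 0 8.5;0 0 0 0 0 8.5;0 0 0 0 0 8.5;0 0 0 0 0 8.5;0 0 0 0 0 8.5';python3 -m handwheel '0 0 0 0 0 8.5;0 0 0 0 0 8;0 0 0 -6 0 0;0 0 0 -6 0 0;0 0 0 0 0 0'
python3 - <<'E'
from h import *
w=c2w((-255,2));print(w)
goal([*w,150],57.2,-12*np.array([np.cos(TH),np.sin(TH),0]))
E
```

```text
clock: 7.35
tcp_pos: [418.0, 237.8, 149.2]
eef_rot: [-0.002, 0.775, 0.632, -0.002]
contact_force: [-1.0, 0.1, -0.1]
gripper_width: 34.3
clock: 7.85
tcp_pos: [413.8, 239.3, 146.8]
eef_rot: [0.09, 0.856, 0.506, 0.052]
contact_force: [-1.0, 0.4, -1.0]
gripper_width: 34.1
[454.18327317  98.73893253]
tcp [413.8 239.3 146.8] x-ang 61.2 z [ 0.18  -0.101 -0.978] shift cm [-10.37  10.16   1.83] turn [-0.1 -0.7  3.9] F [-1.   0.4 -1. ] clk 7.85
```

```bash
python3 -m handwheel '-3.2 0 0 0 0 4;-3.2 0 0 0 -.7 0;-3 2 0 0 0 0;0 3 .8 0 0 0;0 3 .8 0 0 0;0 1.5 0 0 0 0;0 0 0 0 0 0'
python3 - <<'E'
from h import *
np.set_printoptions(precision=1,suppress=True)
w=c2w((-255,2));print(w)
goal([*w,30],57.2,-12*np.array([np.cos(TH),np.sin(TH),0]))
p=r.camera("top");save(p,"t4.png")
p=r.camera("wrist");save(p,"w4.png")
for l in["block","block_rear"]:
  d=r.place_of(l,p)[0];w=world(p,d["point"]);print(l,w,w2c(w))
E
```

```text
clock: 8.55
tcp_pos: [442.1, 106.1, 148.2]
eef_rot: [0.082, 0.873, 0.478, 0.047]
contact_force: [-0.1, -0.0, 0.9]
gripper_width: 34.4
[454.2  98.7]
tcp [442.1 106.1 148.2] x-ang 57.4 z [ 0.2 -0.1 -1. ] shift cm [-0.  -0.8 11.9] turn [-1.1 -0.3  0.1] F [-0.1 -0.   0.9] clk 8.55
block [506.8 174.3   3.5] [-163.    -1.3]
block_rear [472.1 134.   17.5] [-215.7    6. ]
```

View pics/t4.png

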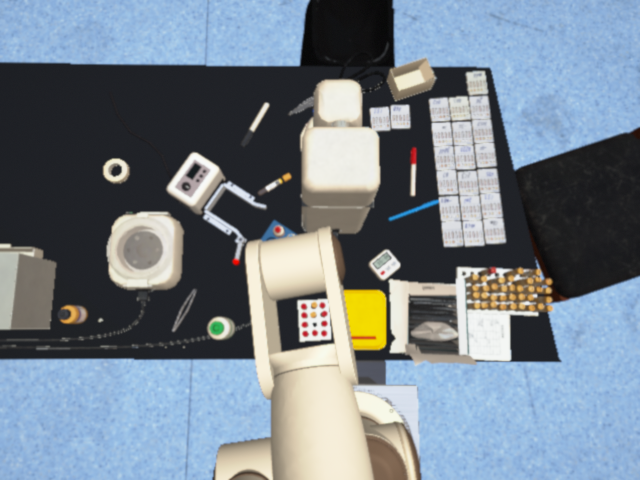

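View pics/w4.png

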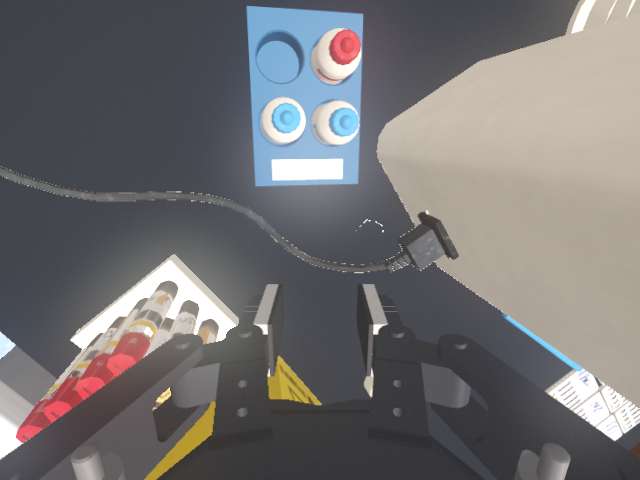

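Run:
```python
from h import *
np.set_printoptions(precision=1,suppress=True)
p=r.camera("wrist");T=r.camera("top");S=r.camera("scene")
# block mask by colour
c=p["color"].astype(int);m=((c[:,:,2]-c[:,:,0]>40)&(c[:,:,2]>90)).astype(np.uint8)[:200,230:380]
print(m.sum());
for v in(30,80,140,175):
  x=np.flatnonzero(m[v]);print(v,x.min()+230,x.max()+230)
b=[unproj(p,q,30)[:2] for q in[(254,187),(359,184.5),(363,13),(248,7)]];print("block",[w2c(x) for x in b])
d=b[3]-b[0];e=b[2]-b[1];print([np.degrees(np.arctan2(*q[::-1])) for q in(d,e)])
print("cable",[w2c(unproj(p,q,3)) for q in[(190,195),(250,213),(290,247),(330,265),(380,268)]])
# plug triangulate
def ray(P,uv):
  a=unproj(P,uv,0);b=unproj(P,uv,100);d=(b-a)/np.linalg.norm(b-a);return a,d
A=np.zeros((3,3));B=np.zeros(3)
for P,uv in((p,(428,240)),(S,(335,231))):
  a,d=ray(P,uv);M=np.eye(3)-np.outer(d,d);A+=M;B+=M@a
X=np.linalg.solve(A,B);print("plug",X,w2c(X),proj(p,X),proj(S,X),proj(T,X))
```

```text
13549
30 249 364
80 252 362
140 254 360
175 256 359
block [array([-215.3,   41.9]), array([-215.3,  -34.4]), array([-103.8,  -33.1]), array([-105. ,   40.2])]
[np.float64(56.346645016528925), np.float64(57.845722273249436)]
cable [array([-223.9,   89.8]), array([-239.5,   46. ]), array([-269.7,   15. ]), array([-288.1,  -19.3]), array([-294.3,  -65.4])]
plug [521.8  57.6  53.4] [-253.   -77.1] [423.  239.5] [336.1 230.1] [331.4 234.8]
```

Run:
```python
from h import *
w=c2w((-236,5))
goal([*w,28],57.2,-12*np.array([np.cos(TH),np.sin(TH),0]))
goal([*w,80],57.2,-12*np.array([np.cos(TH),np.sin(TH),0]))
```

```text
tcp [440.8 107.4 148.2] x-ang 57.5 z [ 0.163 -0.099 -0.982] shift cm [ 1.84 -1.01 12.06] turn [-1.  -0.3  0.3] F [-0.4 -0.4  0.6] clk 8.9
tcp [440.8 107.4 148.2] x-ang 57.5 z [ 0.163 -0.099 -0.982] shift cm [ 1.86 -0.02  6.95] turn [-1.  -0.3  0.3] F [-0.4 -0.4  0.6] clk 8.9
```

```bash
python3 -m handwheel '.9 0 3 -1 -.3 .3;.9 -.3 3 0 0 0;0 -.4 3 0 0 0;0 -.3 1.8 0 0 0;0 0 .8 0 0 0;0 0 0 0 0 0'
python3 - <<'E'
from h import *
w=c2w((-236,5));print(w2c(tool()[0]))
goal([*w,28],57.2,-12*np.array([np.cos(TH),np.sin(TH),0]))
p=r.camera("wrist");save(p,"w5.png")
E
```

```text
clock: 9.5
tcp_pos: [462.3, 118.5, 30.6]
eef_rot: [0.092, 0.872, 0.478, 0.052]
contact_force: [0.1, -0.5, 0.9]
gripper_width: 34.2
[-233.98114194    5.88101173]
tcp [462.3 118.5  30.6] x-ang 57.5 z [ 0.179 -0.11  -0.978] shift cm [-0.2   0.03  0.27] turn [ 0.1 -0.2  0.2] F [ 0.1 -0.5  0.9] clk 9.5
```

View pics/w5.png

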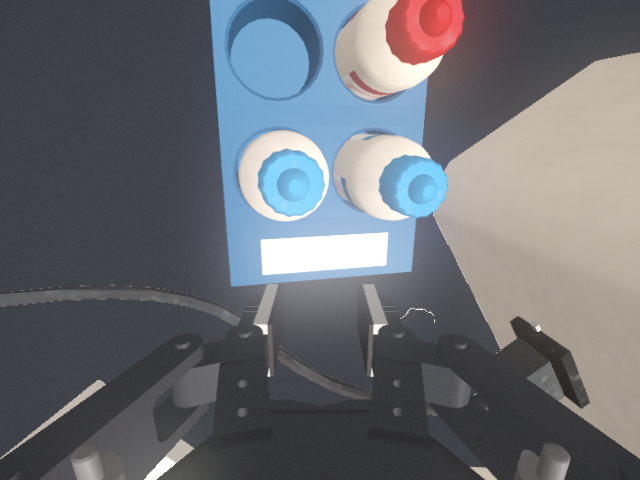

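```bash
python3 -m handwheel '.3 0 .2 0 0 0;.3 0 .1 0 0 0;.3 0 .05 0 0 0;.3 .03 .05 0 0 0;.3 .03 .05 0 0 0;.3 .03 .05 0 0 0;.3 .03 .05 0 0 0;.3 .03 .05 0 0 0'
python3 - <<'E'
from h import *
w=c2w((-180,3));print(w2c(tool()[0]))
goal([*w,28],57.2,-12*np.array([np.cos(TH),np.sin(TH),0]))
p=r.camera("wrist");save(p,"w6.png")
E
```

```text
clock: 10.35
tcp_pos: [479.8, 138.0, 30.1]
eef_rot: [0.094, 0.872, 0.478, 0.053]
contact_force: [-3.6, -5.5, 6.1]
gripper_width: 34.4
[-208.13410036    1.76256494]
tcp [479.8 138.   30.1] x-ang 57.5 z [ 0.183 -0.113 -0.977] shift cm [ 2.81 -0.16  0.19] turn [ 0.4 -0.2  0.2] F [-3.6 -5.5  6.1] clk 10.35
```

View pics/w6.png

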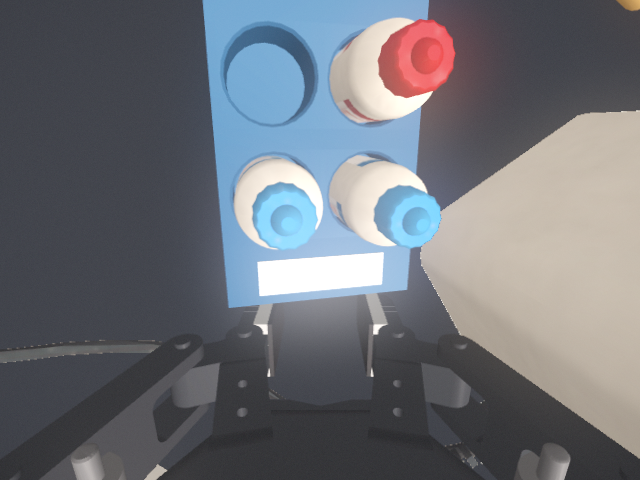

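```bash
python3 -m handwheel '.35 0 0 0 0 0;.35 0 0 0 0 0;.35 0 0 0 0 0;.35 0 0 0 0 0;.35 0 0 0 0 0;.35 0 0 0 0 0'
python3 - <<'E'
from h import *
np.set_printoptions(precision=1,suppress=True)
w=c2w((-180,3));print(w2c(tool()[0]))
goal([*w,28],57.2,-12*np.array([np.cos(TH),np.sin(TH),0]))
p=r.camera("wrist");save(p,"w7.png")
T=r.camera("top");save(T,"t7.png")
a=cv2.imread('pics/t7.png')[140:285,155:350];cv2.imwrite('pics/t7c.png',cv2.resize(a,None,fx=4,fy=4,interpolation=cv2.INTER_CUBIC))
E
```

```text
clock: 11.0
tcp_pos: [491.8, 157.1, 30.2]
eef_rot: [0.094, 0.872, 0.478, 0.053]
contact_force: [-2.2, -3.0, -0.1]
gripper_width: 34.4
[-185.6    1.9]
tcp [491.8 157.1  30.2] x-ang 57.4 z [ 0.2 -0.1 -1. ] shift cm [ 0.6 -0.1  0.2] turn [ 0.4 -0.2  0.2] F [-2.2 -3.  -0.1] clk 11.0
```

View pics/t7c.png

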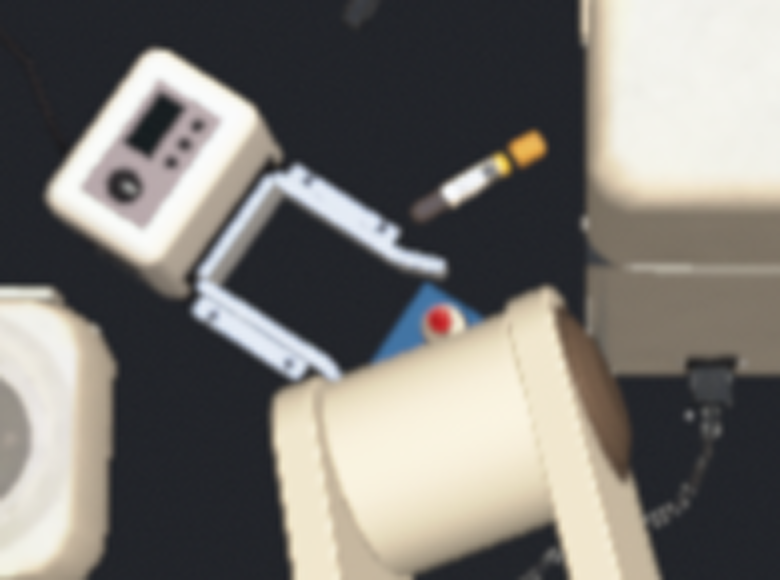

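View pics/w7.png

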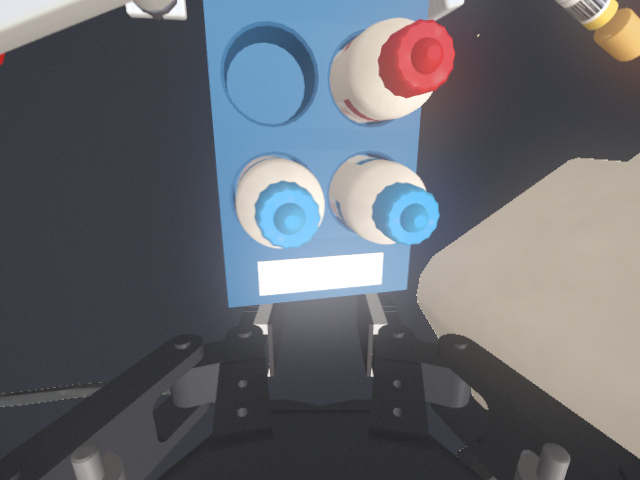

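Run:
```python
from h import *
np.set_printoptions(precision=1,suppress=True)
T=r.camera("top")
t=lambda x,y,z:unproj(T,(x/4+155-.4,y/4+140-.4),z)[:2]
print([w2c(t(*q,30)) for q in[(425,283),(373,357),(480,320)]])
print([w2c(t(*q,22)) for q in[(278,178),(390,255),(443,272),(203,278),(315,345)]])
P=r.camera("wrist");b=[unproj(P,q,30)[:2] for q in[(230,306),(409,290),(422,85),(213,130)]];print([w2c(x) for x in b])
d=b[3]-b[0];e=b[2]-b[1];print([np.degrees(np.arctan2(*q[::-1])) for q in(d,e,b[0]-b[1])])
```

```text
[array([-63. , -35.4]), array([-62.5,  23.5]), array([-106.6,  -34.6])]
[array([ 59.6, -42.3]), array([-31.6, -39.6]), array([-67. , -49.1]), array([61.7, 40. ]), array([-24.8,  36.8])]
[array([-174.5,   36.9]), array([-175.2,  -38.2]), array([-93.4, -36.5]), array([-109.6,   37.8])]
[np.float64(57.97233164931627), np.float64(58.33762251798631), np.float64(146.64006201620174)]
```

```bash
python3 -m handwheel '.4 0 0 0 0 0;.4 0 0 0 0 0;.4 0 0 0 0 0;.4 0 0 0 0 0;.4 0 0 0 0 0;.4 0 0 0 0 0;.4 0 0 0 0 0'
python3 - <<'E'
from h import *
np.set_printoptions(precision=1,suppress=True)
w=c2w((-65,3));print(w2c(tool()[0]))
goal([*w,28],57.2,-12*np.array([np.cos(TH),np.sin(TH),0]))
p=r.camera("wrist");save(p,"w8.png")
E
```

```text
clock: 11.9
tcp_pos: [507.7, 181.8, 30.4]
eef_rot: [0.094, 0.872, 0.477, 0.053]
contact_force: [-2.8, -4.6, 1.4]
gripper_width: 34.1
[-156.2    2. ]
tcp [507.7 181.8  30.4] x-ang 57.4 z [ 0.2 -0.1 -1. ] shift cm [ 9.1 -0.1  0.2] turn [ 0.4 -0.2  0.2] F [-2.8 -4.6  1.4] clk 11.9
```

View pics/w8.png

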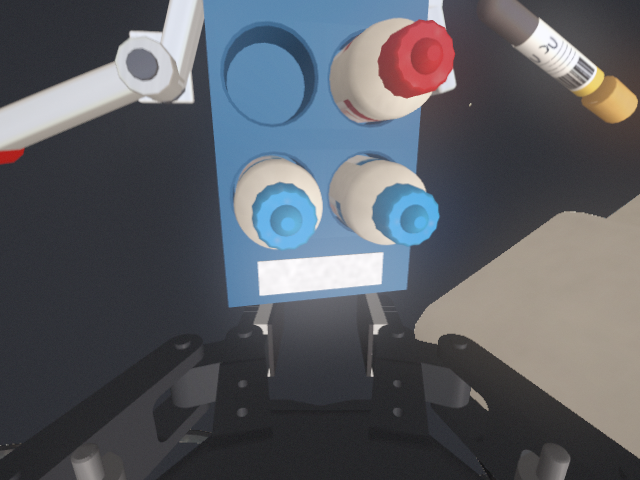

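```bash
python3 -m handwheel '.4 0 0 0 0 0;.4 0 0 0 0 0;.4 0 0 0 0 0'; python3 -m handwheel '.4 0 0 0 0 0;.4 0 0 0 0 0;.4 0 0 0 0 0'
python3 - <<'E'
from h import *
np.set_printoptions(precision=1,suppress=True)
w=c2w((-65,3));print(w2c(tool()[0]))
goal([*w,28],57.2,-12*np.array([np.cos(TH),np.sin(TH),0]))
p=r.camera("wrist");save(p,"w9.png")
E
```

```text
clock: 12.25
tcp_pos: [514.7, 192.8, 30.4]
eef_rot: [0.094, 0.872, 0.478, 0.053]
contact_force: [-3.0, -4.9, 0.5]
gripper_width: 34.2
clock: 12.55
tcp_pos: [521.7, 203.8, 30.4]
eef_rot: [0.094, 0.872, 0.478, 0.053]
contact_force: [-2.2, -3.3, 1.0]
gripper_width: 34.2
[-130.1    2.1]
tcp [521.7 203.8  30.4] x-ang 57.4 z [ 0.2 -0.1 -1. ] shift cm [ 6.5 -0.1  0.2] turn [ 0.4 -0.2  0.2] F [-2.2 -3.3  1. ] clk 12.55
```

View pics/w9.png

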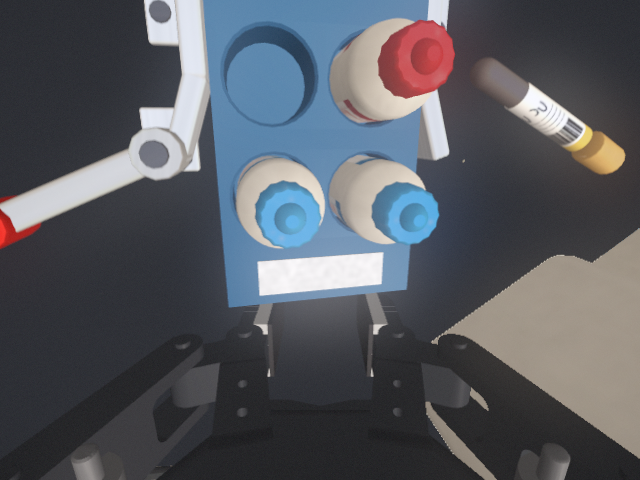

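```bash
python3 -m handwheel '.4 0 0 0 0 0;.4 0 0 0 0 0;.4 0 0 0 0 0;.4 0 0 0 0 0;.4 0 0 0 0 0;.4 0 0 0 0 0'; python3 -m handwheel '.4 0 0 0 0 0;.4 0 0 0 0 0;.4 0 0 0 0 0;.4 0 0 0 0 0;.4 0 0 0 0 0;.3 0 0 0 0 0'
python3 - <<'E'
from h import *
np.set_printoptions(precision=1,suppress=True)
w=c2w((-65,3));print(w2c(tool()[0]))
goal([*w,28],57.2,-12*np.array([np.cos(TH),np.sin(TH),0]))
p=r.camera("wrist");save(p,"w10.png")
E
```

```text
clock: 13.2
tcp_pos: [535.7, 225.7, 30.4]
eef_rot: [0.094, 0.872, 0.478, 0.053]
contact_force: [-2.3, -4.3, 1.6]
gripper_width: 34.3
clock: 13.8
tcp_pos: [549.3, 247.0, 30.5]
eef_rot: [0.094, 0.872, 0.478, 0.053]
contact_force: [-2.4, -4.2, 1.7]
gripper_width: 34.3
[-78.9   2.4]
tcp [549.3 247.   30.5] x-ang 57.4 z [ 0.2 -0.1 -1. ] shift cm [ 1.4 -0.1  0.2] turn [ 0.4 -0.2  0.2] F [-2.4 -4.2  1.7] clk 13.8
```

View pics/w10.png

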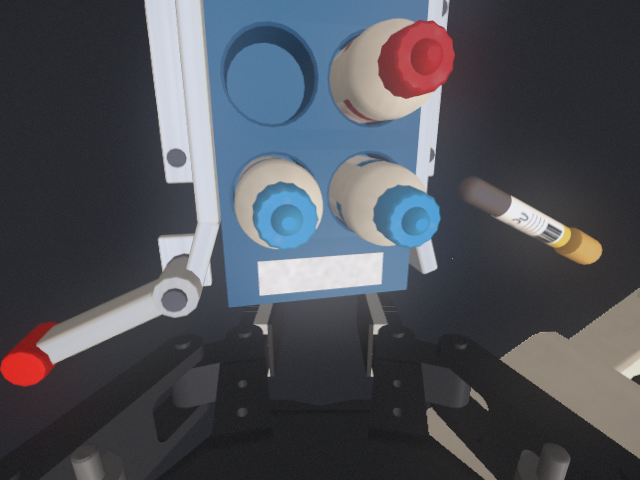

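```bash
python3 -m handwheel '-.4 0 0 0 0 0;0 0 -.1 0 0 0;0 0 0 0 0 0;0 0 0 0 0 0' 0.1
python3 -m handwheel '.3 0 0 0 0 0;.3 0 0 0 0 0;.3 0 0 0 0 0'; python3 -m handwheel '.2 0 0 0 0 0;.2 0 0 0 0 0'
python3 - <<'E'
from h import *
np.set_printoptions(precision=1,suppress=True)
w=c2w((-65,3));print(w2c(tool()[0]))
goal([*w,28],57.2,-12*np.array([np.cos(TH),np.sin(TH),0]))
p=r.camera("wrist");save(p,"w11.png")
E
```

```text
clock: 14.25
tcp_pos: [547.4, 244.5, 31.8]
eef_rot: [0.094, 0.872, 0.478, 0.054]
contact_force: [0.4, 0.5, 0.0]
gripper_width: 8.8
clock: 14.55
tcp_pos: [552.3, 251.8, 32.0]
eef_rot: [0.094, 0.872, 0.477, 0.053]
contact_force: [-3.4, -5.0, 4.1]
gripper_width: 8.4
clock: 14.75
tcp_pos: [554.5, 255.1, 32.0]
eef_rot: [0.094, 0.872, 0.477, 0.053]
contact_force: [-3.8, -5.5, 4.2]
gripper_width: 8.7
[-69.3   2.4]
tcp [554.5 255.1  32. ] x-ang 57.4 z [ 0.2 -0.1 -1. ] shift cm [ 0.4 -0.1  0.4] turn [ 0.4 -0.1  0.2] F [-3.8 -5.5  4.2] clk 14.75
```

View pics/w11.png

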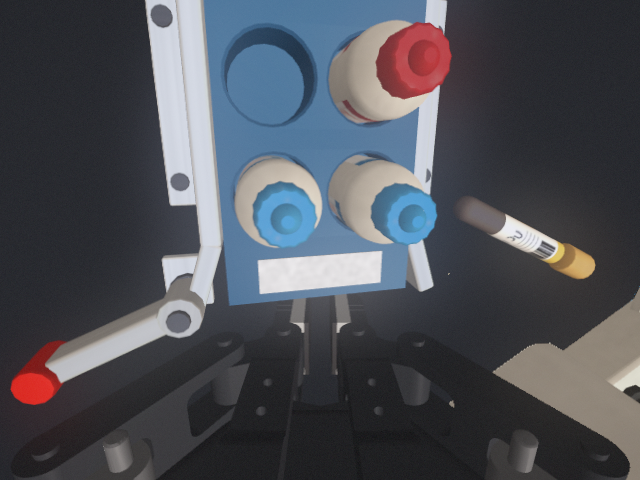

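```bash
for i in 1; do python3 -m handwheel '.2 0 0 0 0 0'; python3 -m handwheel '.2 0 0 0 0 0';python3 -m handwheel '.2 0 0 0 0 0'; done
python3 - <<'E'
from h import *
print(w2c(tool()[0]))
E
```

```text
clock: 14.9
tcp_pos: [555.6, 256.8, 32.0]
eef_rot: [0.095, 0.872, 0.477, 0.052]
contact_force: [-2.1, -4.6, 2.5]
gripper_width: 8.8
clock: 15.0
tcp_pos: [556.7, 258.4, 32.0]
eef_rot: [0.095, 0.872, 0.477, 0.052]
contact_force: [-4.1, -5.0, 4.6]
gripper_width: 8.5
clock: 15.1
tcp_pos: [556.8, 258.6, 31.9]
eef_rot: [0.096, 0.872, 0.477, 0.05]
contact_force: [-22.0, -28.3, 22.0]
gripper_width: 8.5
[-65.02675408   2.39704389]
```

```bash
python3 -m handwheel '-.5 0 0 0 0 0;-1.5 0 0 0 0 0;-1 0 -3 0 0 0;0 0 -4 0 0 0;0 0 -4 0 0 0;0 0 -3 0 0 0;0 0 0 0 0 0'
python3 - <<'E'
from h import *
np.set_printoptions(precision=1,suppress=True)
print(w2c(tool()[0]))
p=r.camera("wrist");save(p,"w12.png")
T=r.camera("top");save(T,"t12.png")
for P in(p,T):
 for l in["block","block_rear","cold_plate","latch_knob","latch_hinge"]:
  for d in r.place_of(l,P)[:1]:w=world(P,d["point"]);print(l,w,w2c(w),d["confidence"])
goal([0,0,0],57.2)
E
```

```text
clock: 15.8
tcp_pos: [514.2, 250.4, 172.8]
eef_rot: [0.095, 0.872, 0.478, 0.05]
contact_force: [0.4, -0.2, -0.6]
gripper_width: 8.6
[-95.   33.7]
block [595.9 313.2   2.4] [ 2.  -0.9] 0.89
block_rear [560.9 265.7  17.2] [-56.8   2.7] 0.77
cold_plate [620.3 356.8  18. ] [51.9  2.1] 0.8
latch_knob [454.6 302.9  25.6] [-83.2 112.3] 0.67
latch_hinge [507.8 291.5  20.7] [-63.9  61.3] 0.77
cold_plate [508.  294.5  20.7] [-61.3  62.8] 0.53
latch_knob [454.2 299.8  22.7] [-86.  110.9] 0.64
latch_hinge [511.3 293.7  23.5] [-60.2  59.7] 0.52
tcp [513.3 249.1 168. ] x-ang 57.3 z [ 0.2 -0.1 -1. ] shift cm [-48.5 -32.7  10.7] turn [12.1  0.5  0.2] F [-0.2 -0.  -0.4] clk 16.4
```

View pics/w12.png

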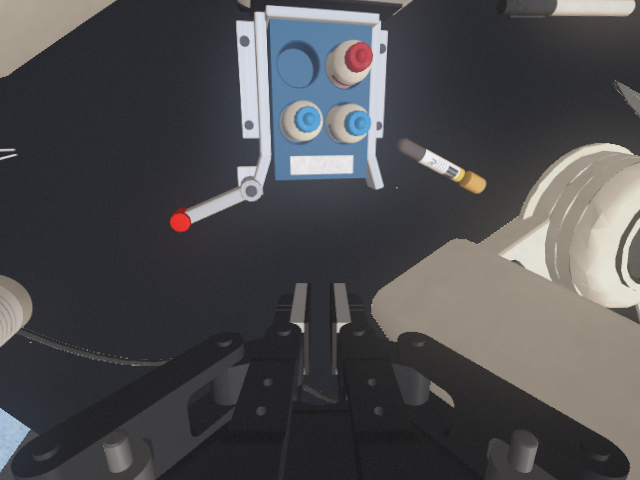

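```bash
python3 -m handwheel '2 -2.5 0 6 0 0;2 -2.5 0 6 0 0;1.5 -2 0 0 0 0;0 0 0 0 0 0' 0
python3 - <<'E'
from h import *
np.set_printoptions(precision=1,suppress=True)
print(w2c(tool()[0]))
goal([*c2w((-38,108)),30],57.2)
H=np.array([-62.5,56])
for f in(112,120,135,150,165,180,195,210,225,240,255,270):
    a=np.radians(f);u=np.array([np.cos(a),np.sin(a)]);n=np.array([-u[1],u[0]]);d=7.5+abs(n[0])*11+abs(n[1])*14.5
    print(f,H+48*u-d*n)
E
```

```text
clock: 16.8
tcp_pos: [483.6, 335.2, 159.3]
eef_rot: [-0.001, 0.878, 0.479, -0.006]
contact_force: [0.5, -0.5, 0.1]
gripper_width: -0.3
[-40.3 105.3]
tcp [483.6 335.2 159.3] x-ang 57.3 z [-0. -0. -1.] shift cm [ 0.4 -0.2 12.9] turn [-0.4  0.6  0.1] F [ 0.5 -0.5  0.1] clk 16.8
112 [-59.  109.2]
120 [-65.5 109.7]
135 [-78.4 108. ]
150 [-91.3 102.1]
165 [-102.6   91.9]
180 [-110.5   78. ]
195 [-115.2   67.1]
210 [-116.8   54.1]
225 [-114.5   40.1]
240 [-107.5   26.6]
255 [-96.1  15.3]
270 [-81.   8.]
```

```bash
python3 -m handwheel '.4 -.2 4.5 0 0 0;0 0 4 0 0 0;0 0 2.5 0 0 0;0 0 1 0 0 0;0 0 .5 0 0 0;0 0 0 0 0 0'
python3 - <<'E'
from h import *
np.set_printoptions(precision=1,suppress=True)
print(w2c(tool()[0]))
goal([*c2w((-65.5,109.7)),28],57.2)
p=r.camera("wrist");save(p,"w13.png")
E
```

```text
clock: 17.4
tcp_pos: [484.5, 338.4, 32.2]
eef_rot: [0.0, 0.877, 0.48, -0.004]
contact_force: [-0.2, 1.1, 0.4]
gripper_width: 0.2
[-37.1 106.4]
tcp [484.5 338.4  32.2] x-ang 57.4 z [-0. -0. -1.] shift cm [-2.8 -0.3  0.4] turn [-0.2  0.4  0.2] F [-0.2  1.1  0.4] clk 17.4
```

View pics/w13.png

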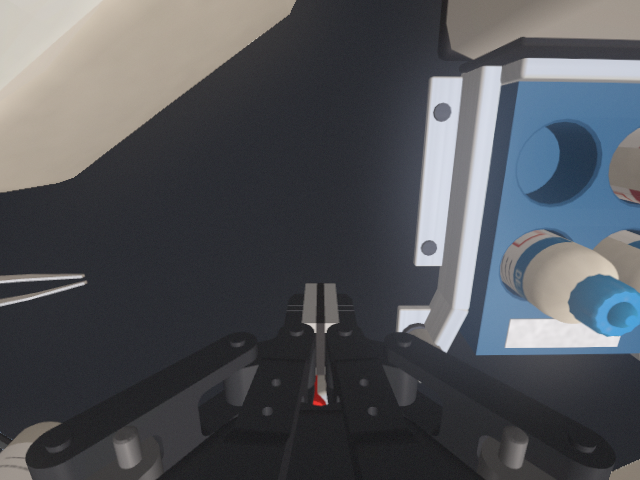

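```bash
python3 -m handwheel '-1 -.1 .3 0 0 0;-.9 -.1 0 0 0 0;-.6 -.1 0 0 0 0;-.5 0 0 0 0 0;-.5 .05 0 0 0 0;-.5 .1 0 0 0 0;-.5 .15 0 0 0 0'
python3 - <<'E'
from h import *
np.set_printoptions(precision=1,suppress=True)
print(w2c(tool()[0]))
goal([*c2w((-91.3,102.1)),29],57.2)
p=r.camera("wrist");save(p,"w14.png")
E
```

```text
clock: 18.15
tcp_pos: [460.1, 298.5, 34.1]
eef_rot: [0.0, 0.877, 0.48, 0.0]
contact_force: [0.3, 1.2, -0.3]
gripper_width: -0.3
[-83.9 105.2]
tcp [460.1 298.5  34.1] x-ang 57.4 z [ 0. -0. -1.] shift cm [-0.7  0.3  0.5] turn [0.  0.  0.2] F [ 0.3  1.2 -0.3] clk 18.15
```

View pics/w14.png

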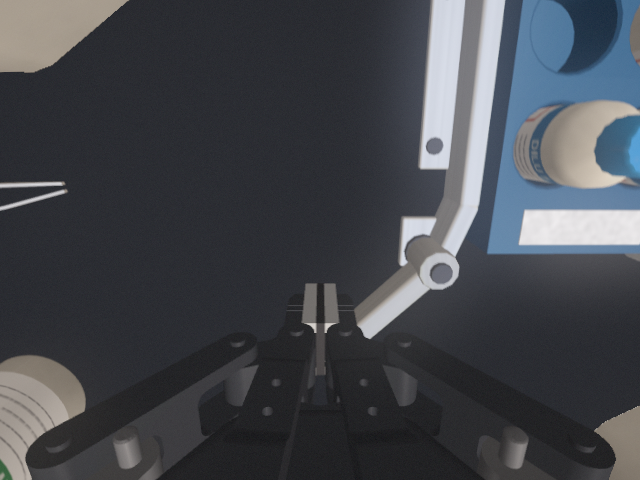

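```bash
python3 -m handwheel '-.4 .15 .3 0 0 0;-.4 .2 .2 0 0 0;-.55 .5 .1 0 0 0;-.55 .5 .1 0 0 0;-.4 .7 .1 0 0 0;-.4 .7 .1 0 0 0;-.25 .55 .1 0 0 0;-.2 .55 .1 0 0 0'
python3 - <<'E'
from h import *
np.set_printoptions(precision=1,suppress=True)
print(w2c(tool()[0]))
goal([*c2w((-115.2,67)),29],57.2)
p=r.camera("wrist");save(p,"w15.png")
E
```

```text
clock: 19.0
tcp_pos: [476.6, 246.4, 21.9]
eef_rot: [0.0, 0.877, 0.48, -0.0]
contact_force: [-0.6, 0.9, -0.1]
gripper_width: -0.0
[-118.7   63.1]
tcp [476.6 246.4  21.9] x-ang 57.4 z [-0. -0. -1.] shift cm [ 0.3 -0.4 -0.7] turn [-0.   0.   0.2] F [-0.6  0.9 -0.1] clk 19.0
```

View pics/w15.png

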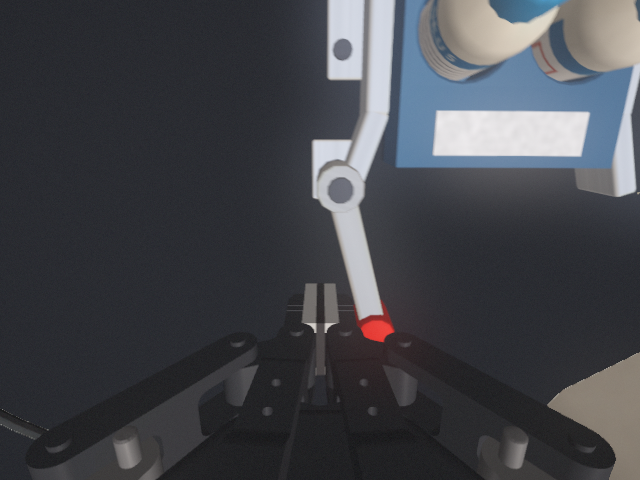

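```bash
python3 -m handwheel '0 .3 -.4 0 0 0;0 .4 -.4 0 0 0;.1 .5 0 0 0 0;.15 .6 0 0 0 0;.2 .6 0 0 0 0;.3 .6 0 0 0 0'
python3 - <<'E'
from h import *
np.set_printoptions(precision=1,suppress=True)
print(w2c(tool()[0]))
goal([*c2w((-107.5,26.6)),30],57.2)
p=r.camera("wrist");save(p,"w16.png")
E
```

```text
clock: 19.65
tcp_pos: [508.4, 235.5, 30.6]
eef_rot: [0.0, 0.877, 0.48, -0.0]
contact_force: [-0.9, -0.2, 1.2]
gripper_width: -0.1
[-110.7   30.5]
tcp [508.4 235.5  30.6] x-ang 57.4 z [-0. -0. -1.] shift cm [0.3 0.4 0.1] turn [-0.   0.1  0.2] F [-0.9 -0.2  1.2] clk 19.65
```

View pics/w16.png

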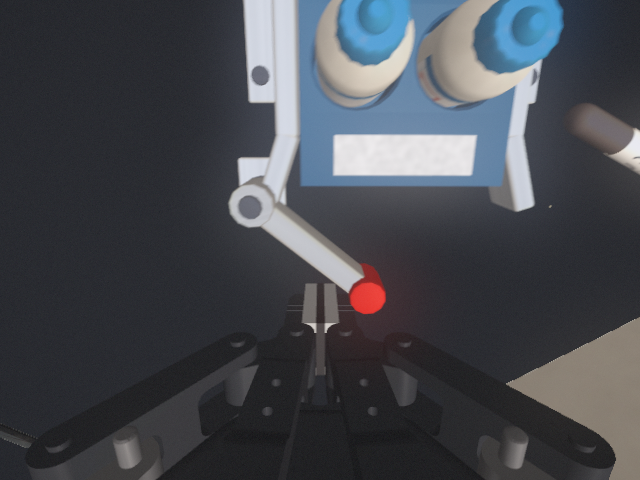

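```bash
python3 -m handwheel '.4 .4 0 0 0 0;.4 .4 0 0 0 0;.4 .4 0 0 0 0;.4 .3 0 0 0 0;.3 .2 0 0 0 0;.3 .1 0 0 0 0'
python3 - <<'E'
from h import *
np.set_printoptions(precision=1,suppress=True)
print(w2c(tool()[0]))
goal([*c2w((-81,10)),30],57.2)
p=r.camera("wrist");save(p,"w17.png")
E
```

```text
clock: 20.3
tcp_pos: [538.6, 244.9, 30.1]
eef_rot: [0.0, 0.877, 0.48, -0.001]
contact_force: [-1.0, 0.7, 0.0]
gripper_width: -0.1
[-86.4  10.3]
tcp [538.6 244.9  30.1] x-ang 57.4 z [-0. -0. -1.] shift cm [0.5 0.  0. ] turn [-0.   0.1  0.2] F [-1.   0.7  0. ] clk 20.3
```

View pics/w17.png

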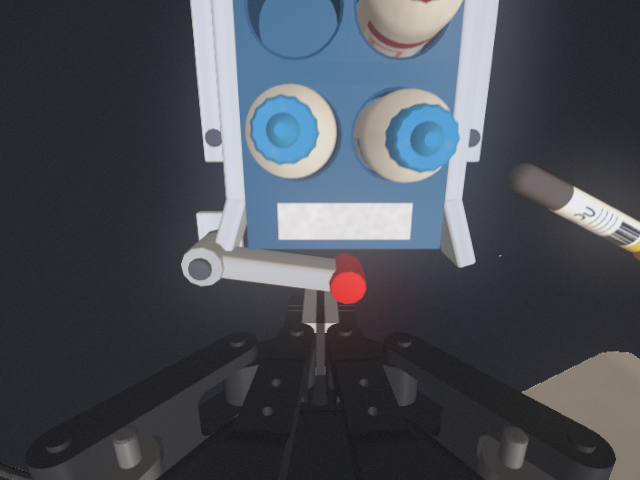

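Nearly shut; finish pushing in +x until it stops.

```bash
python3 -m handwheel '.3 0 0 0 0 0;.2 0 0 0 0 0'; python3 -m handwheel '.2 0 0 0 0 0';python3 -m handwheel '.2 0 0 0 0 0'
python3 - <<'E'
from h import *
print(w2c(tool()[0]))
E
```

```text
clock: 20.55
tcp_pos: [541.7, 249.6, 30.1]
eef_rot: [0.0, 0.877, 0.48, -0.001]
contact_force: [0.1, -0.4, 0.3]
gripper_width: -0.2
clock: 20.65
tcp_pos: [542.8, 251.4, 30.2]
eef_rot: [0.0, 0.877, 0.48, -0.001]
contact_force: [-1.4, -1.4, 0.1]
gripper_width: 0.6
clock: 20.75
tcp_pos: [543.3, 252.4, 30.0]
eef_rot: [0.001, 0.877, 0.48, -0.002]
contact_force: [-12.8, -21.4, 12.0]
gripper_width: -0.1
[-77.51008645  10.30617236]
```

```bash
python3 -m handwheel '-.3 0 0 0 0 0;-1.2 0 0 0 0 0;-2 0 0 0 0 0;-1 0 -3 0 0 0;0 0 -4 0 0 0;0 0 -4 0 0 0;0 0 0 0 0 0'
python3 - <<'E'
from h import *
np.set_printoptions(precision=1,suppress=True)
print(w2c(tool()[0]))
p=r.camera("wrist");save(p,"w18.png")
a=cv2.imread('pics/w18.png')[0:300,180:480];cv2.imwrite('pics/w18c.png',cv2.resize(a,None,fx=2,fy=2,interpolation=cv2.INTER_CUBIC))
for l in["block","block_rear","cold_plate","latch_knob","latch_hinge"]:
  for d in r.place_of(l,p)[:1]:w=world(p,d["point"]);print(l,w,w2c(w),d["confidence"])
E
```

```text
clock: 21.45
tcp_pos: [515.6, 210.8, 142.7]
eef_rot: [0.0, 0.877, 0.48, -0.003]
contact_force: [0.4, 0.5, -0.3]
gripper_width: 0.1
[-127.5   11.1]
block [592.8 312.1   3.6] [-0.6  1. ] 0.64
block_rear [562.6 265.9  17.7] [-55.8   1.4] 0.58
latch_knob [561.2 261.3  27.3] [-60.3   0.1] 0.68
latch_hinge [506.  294.2  20.3] [-62.7  64.3] 0.74
```

View pics/w18c.png

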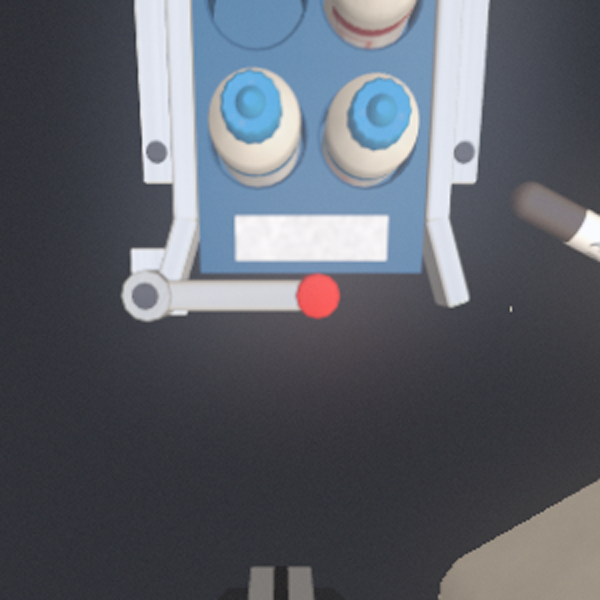

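```bash
python3 -m handwheel '0 0 -4 0 0 0;0 0 -4 0 0 0;3 0 -2 0 0 0;4 0 0 0 0 0;3 0 0 0 0 0;0 0 0 0 0 0;0 0 0 0 0 0'
python3 - <<'E'
from h import *
np.set_printoptions(precision=1,suppress=True)
print(w2c(tool()[0]))
p=r.camera("wrist");save(p,"w19.png")
T=r.camera("top");save(T,"t19.png")
E
```

```text
clock: 22.45
tcp_pos: [569.3, 297.8, 230.8]
eef_rot: [-0.002, 0.877, 0.48, -0.013]
contact_force: [-0.5, -0.4, 0.6]
gripper_width: 0.0
[-25.3  13.1]
```

View pics/w19.png

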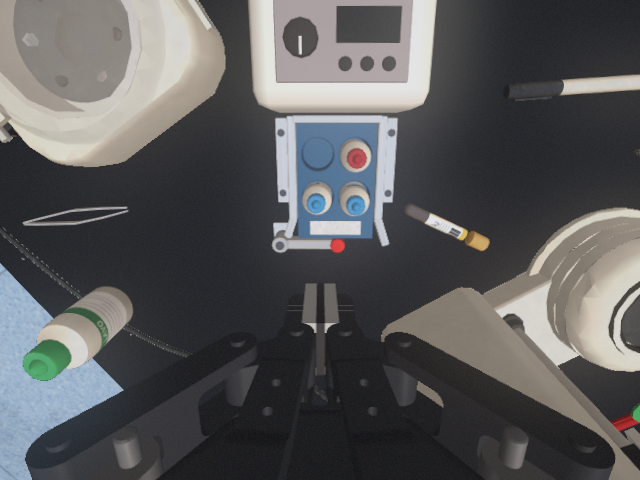

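View pics/t19.png

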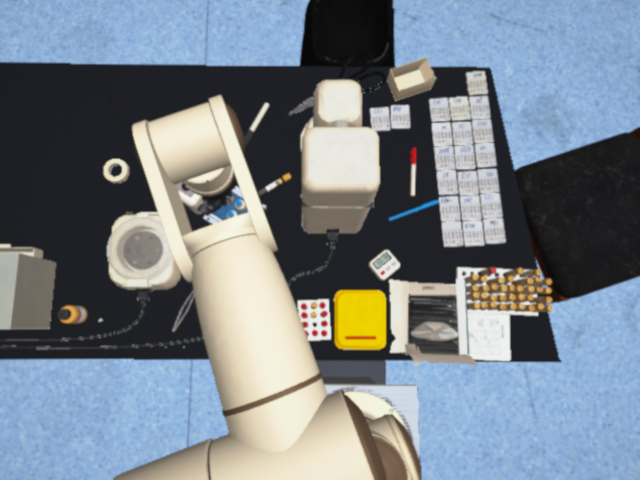

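Run:
```python
import cv2
a=cv2.imread('pics/w19.png')[105:260,265:405];cv2.imwrite('pics/w19c.png',cv2.resize(a,None,fx=3.8,fy=3.8,interpolation=cv2.INTER_CUBIC))
```

```text
(no output)
```

View pics/w19c.png

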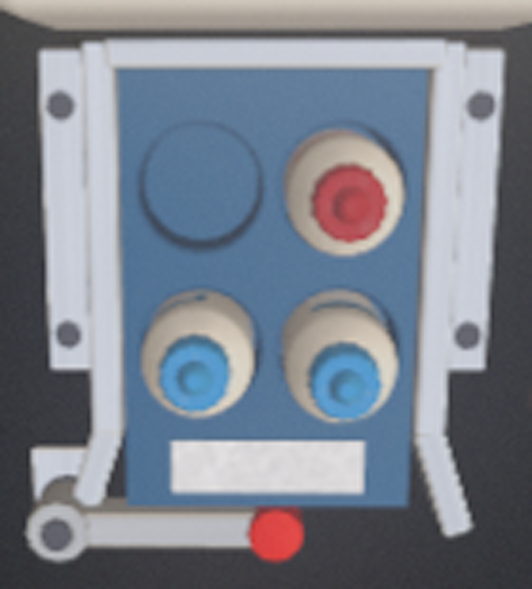

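Run:
```python
from h import *
print(r.hand_in(), r.read_state()["clock"])
```

```text
the job is handed in; nothing more can be done
the job is handed in; nothing more can be done
```

The block is docked in the chiller and the latch is shut behind it. I handed the job in at about 22.6 s on the clock, with the arm clear of everything.

**What I did**
- I nudged the block sideways about 20 mm into line, using the outside of two spread fingers. It came within about 3 mm of the lane's middle.
- I pushed the block up the lane from behind, with the tool leaned 12 degrees to keep the wrist clear of the tall device. The push took about 5 N until the block met the cold plate, where the force rose to about 36 N along the lane (42 N counting the vertical part).
- I swept the red-knobbed arm round with the shut fingers until it met its stop, at about 25 N.

**Last checks**
- In the final wrist picture no gap shows between the block's front and the cold plate, and the three bottles stand upright.
- The latch arm lies straight across the mouth, with the knob measured at chiller (-60, 0) mm against (-62.5, -2) for fully shut.
- The block's origin measured within 1.2 mm of home, and its yaw looked in line.
- The things beside the lane looked undisturbed in the last pictures. I did not measure the bystanders again one by one, and the arm hid part of the bench in the last top view.

**Disagreements:** before the long push, the views put the block between -1 and +4 mm off the lane's middle. The networks' hinge positions were up to 8 mm off, and one cold-plate report actually lay on the hinge. I relied on the picture edges and the contact forces instead.

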